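# Turn the puppet-booth trapdoor over against the stop rail

## Task

The little puppet-booth trapdoor lies painted side up on the cork pad; turn it over so that its battens can be worked on. It is too wide to grasp across, so get under its free long edge, lever it up on edge against the wooden stop rail, lower it over gently (no letting it flop or drop) until it lies flat on the pad, battens up, and then snug one long edge squarely up to the rail so that it cannot creep. Leave the other things on the counter alone.

Things in the scene. Friction and masses are not known exactly. Their poses are not given: they have to be found in the camera images.
- trapdoor: Loose ledged trapdoor, 0.17 to 0.31 kg: a plywood board 170 (x) x 130 (y) x 10 mm (z), painted red with gold lines on its +z face. Origin: centre of the board, mid-thickness. It starts on its two battens, painted face up, origin 28 mm above the counter, its +y long edge free and its -y long edge 17 to 43 mm from the rail. Turned over it lies on its painted face, origin 8 mm above the counter.
- trapdoor_back (a point): Centre of the trapdoor's bare face (axes as the trapdoor, 5 mm below its origin along its z). Two battens stand on this face, 20 wide (x) x 100 long (y) x 20 mm high, centred at x = -55 and +55 mm: between them 90 mm of board is clear, and the long edges overhang the batten ends by 15 mm, 20 mm above the pad at the start. Friction about 0.6 on pad and rail.
- rail: Beech stop rail screwed to the counter (does not move): 300 mm long (its x), 44 mm wide (its y), 44 mm high. Origin: centre of its underside on the counter. Its +y face, 22 mm from the origin, is the face on the trapdoor's side. It stands roughly along the world's x direction.
- pad: Cork pad fixed to the counter beside the rail: 280 mm (x) x 330 mm (y) x 3 mm. Origin: centre of its underside, 187 mm from the rail's origin along the rail's +y; it meets the rail's foot and is parallel to it.
- forearm: Loose walnut puppet forearm lying along its x, 215 mm long, 48 mm thick, with a peg at the +x end. Origin: on the counter under its middle. Leave alone.
- bell: Loose gold-painted tin bell standing on its mouth, 80 mm across, 90 mm high. Origin: centre of the mouth on the counter. Leave alone.
- doorknob: Loose green glass doorknob standing on its brass plate, 62 mm across, 59 mm high. Origin: centre of the plate's underside. Leave alone.
- button0: Loose bone button, 38 mm across, 6 mm thick. Origin: centre of its underside. Leave alone.
- button1: A second bone button, the same. Leave alone.
- button2: A third bone button, the same. Leave alone.
- screwdriver: Loose screwdriver with a thick handle, 200 mm long, lying along its x. Origin: on the counter under its middle. Leave alone.
Mind the look-alikes: they are no part of the job. What is meant by the trapdoor is not orange, and is the larger of those in its own colour.

How it is judged:
On the way:
1. the trapdoor is levered up steeply on edge (its board within about 30 degrees of upright) and touches the stop rail (angle between trapdoor's own z axis and vertical between 1.05 and 2.1 rad and contact force between trapdoor and rail above 0.1 N), for 0.1 s.
At the end, for the whole second after the job is handed in: The trapdoor lies at rest, painted face down and battens up, flat on the pad (within 4 degrees, its origin below 12 mm), one whole long edge against the rail: the gap at the edge's middle under 6 mm, parallel to the rail within 4 degrees, its middle within 75 mm of the rail's middle along the rail (angle between trapdoor's own z axis and vertical above 3.07 rad and height (world z) of trapdoor below 0.012 m and angle between the x axis of trapdoor and the x axis of rail, either way round below 0.07 rad and y of trapdoor in the frame of rail between 0.08 and 0.093 m and x of trapdoor in the frame of rail between -0.075 and 0.075 m and linear speed of trapdoor below 0.02 m/s and angular speed of trapdoor below 0.2 rad/s); the robot touches nothing.
It fails at once if the trapdoor flops or is dropped (turns faster than 8 rad/s or moves faster than 0.8 m/s, as after an edge falls more than about 35 mm) (angular speed of trapdoor above 8 rad/s or linear speed of trapdoor above 0.8 m/s).
It fails at once if a bystander is pushed more than 15 mm (distance of any of forearm, bell, doorknob, button0, button1, button2, screwdriver from where it was at the start of the episode above 0.015 m).
It also fails if it takes over 72 s, if anything falls off the work surface, if the arm or the gripper's body presses on something with over 40 N, if the wrist force passes 120 N, or if a joint passes its speed limit or range.

## Robot

A 6-joint arm with a two-finger parallel gripper is mounted at the origin on the work surface. World frame = base frame: x ahead of the robot, y to its left, z up, the work surface at z = 0. Lengths are in m, angles in rad, forces in N, time in s.
With the tool pointing down it reaches from about 0.4 to 0.825 m from the base axis. Payload 7 kg.
Tool frame: the origin (TCP) lies on the centre line of the jaws, within the pads' length; the fingertips stand 22 mm ahead of it and the grasp point (between the pads) lies 3 mm ahead of it; z points along the fingers, y is the line along which they close (so a half turn about z gives the same grasp; the last joint's range is limited). The gripper opens to 88 mm and grips with 3 to 60 N. Pads are 19 mm wide; open, the fingers measure 130 mm over their backs; the gripper's body (78 mm by 193 mm) begins 47 mm behind the grasp point.
Start: joints at [-1.027, 0.359, 0.012, 0, -1.224, -0.288], TCP at [0.171, -0.653, 0.249] pointing down, gripper open.
Joint ranges: [-3.07, 3.07], [-1.43, 2.12], [-1.02, 1.25], [-3.03, 1.67], [-3.05, -0], [-3.03, 3.03]. Speed limits (rad/s): [2.39, 2.39, 3.01, 3.14, 3.14, 3.14].

## Interface

Orientations are given as [roll, pitch, yaw] about the fixed x, y, z axes, in that order (R = Rz(yaw) Ry(pitch) Rx(roll)).
In Python, from station import monitor, viewer, order gives the robot as it stands. The module is installed in compiled form; this text tells all that it offers.
- The arm moves only by the tool servo_tool, never from a script. Its argument "targets" is a list of rows, each an object with "angular": the turn, a rotation vector about the tool's x, y, z in degrees, a list of three; "xyz": the shift along the tool's x, y, z in cm, a list of three; "claw": the finger opening in cm, from 0 to 8.76. A call has 1 to 20 rows; each row shifts and turns the commanded pose from where the row before left it, along the tool's axes as they then stand; what a row does not reach is not made up. A row lasts 1/10 s, in which the tool goes at most 50 mm and 8.59 degrees, less where a joint would pass 70% of its speed; a pose out of reach is approached as far as the arm can. A call is refused whole if a number of a shift passes 5 or a number of a turn 8.59, either way. A call with a gripper value outside its range is refused whole. The fingers move at their own pace and stop on an object; "force" is the grip in N (left out, the last holds). Time passes only in rows, so rows that do not move let the fingers close. It gives the time, the measured TCP pose, the force, the opening and the grip force at its end, in the units of the state.
- monitor.get_state(): the state, without advancing time (a new reading comes with each control period).
- viewer.grab_frame(name): name is "scene" or "top"; returns a dict with "color" (480x640x3 uint8, blue, green, red), "fovy" (degrees; the focal length in pixels is half the picture's height over the tangent of half this angle, whatever the lens; pixels are square), "cx", "cy" (the principal point, pixels), "R" (3x3) and "t" (3): a world point X has camera coordinates R X + t. Camera axes: x right, y down, z forward; pixel columns grow to the right and rows downward; lengths in m; the calibration is good to about 2 mm. A picture is of the moment at which its call begins. There is no depth.
- order.job_done(): hands the job in; it is judged then, once.
The state is a dict: "t": time; "q": joint angles; "qd": joint speeds; "joint_efforts": joint torques, N m; "eef_pos": TCP position; "ee_rot": TCP orientation; "force": force on the tool from outside, world axes, zero at the start; "moment": the same for the moment, N m; "width": finger opening in m; "gripper_force": force on a finger pad.
Only numpy, scipy, OpenCV 4.12 (cv2) and the standard library are available. Lean on these libraries where they do the work, as an engineer would, in place of code of your own. Each camera call takes 0.05 s, during which the arm holds its last target. There are 200 camera calls.

## Working session

There is one attempt and no reset: what is moved stays moved. The work goes in short steps, Python scripts to look and compute and a tool call to move; the robot and the scene stay as the last step left them, time stands still between calls to the robot, and variables do not carry over. Pictures are saved under pics/ and viewed, at most 10 in all, crops included, and the job is handed in when it is done.

Besides the shell and the picture viewer there is one more tool, called by a JSON object that holds its "api" and its "payload". servo_tool: Moves the arm, as the interface text tells. Its arguments: {"type":"object","properties":{"targets":{"type":"array"},"force":{"type":"number"}},"required":["targets"]}

```bash
mkdir -p pics; python3 - <<'E'
from station import monitor, viewer
import cv2,numpy as np
print(monitor.get_state())
for n in("scene","top"):
    f=viewer.grab_frame(n); cv2.imwrite(f"pics/{n}0.png",f["color"]); print(n,f["fovy"],f["cx"],f["cy"],f["R"],f["t"])
E
```

```text
{'t': 0.0, 'q': array([-1.02689750e+00,  3.59377218e-01,  1.10761555e-02, -3.42737022e-04,
       -1.22410026e+00, -2.88085683e-01]), 'qd': array([ 0.00165161,  0.00124569, -0.00020805,  0.00275557, -0.00060364,
       -0.00019307]), 'joint_efforts': array([ 2.91819691e-03, -5.82720423e+01,  2.93063146e+01,  6.99763834e+00,
        6.72334674e-03, -1.74332413e-04]), 'eef_pos': array([ 0.17065116, -0.65261177,  0.24763777]), 'ee_rot': array([ 3.13996225e+00, -1.47132133e-04, -2.88589611e+00]), 'force': array([ 0.57185804,  0.25730794, -0.28341142]), 'moment': array([ 0.01325175, -0.01849265,  0.02651758]), 'gripper_force': 0.0, 'width': 0.08772753144401278}
scene 42.629125355915576 317.33572578260527 248.49013382232798 [[ 0.13555817  0.99071219  0.0106464 ]
 [ 0.75035094 -0.09564085 -0.65408432]
 [-0.64699108  0.09665501 -0.75634672]] [-0.10693927 -0.38486367  1.83188506]
top 50.21472849597397 307.9222345397012 243.17718646805878 [[ 0.00709421 -0.99975242 -0.0210895 ]
 [-0.99686525 -0.00540866 -0.07893302]
 [ 0.07879941  0.02158336 -0.99665682]] [0.05008276 0.58902202 1.11422286]
```

View pics/top0.png

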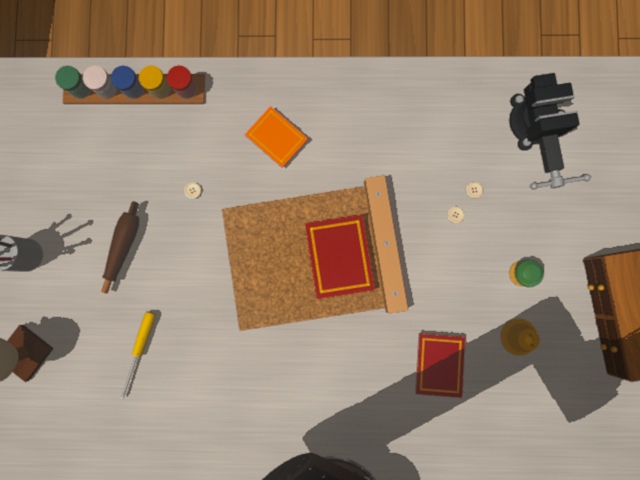

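View pics/scene0.png

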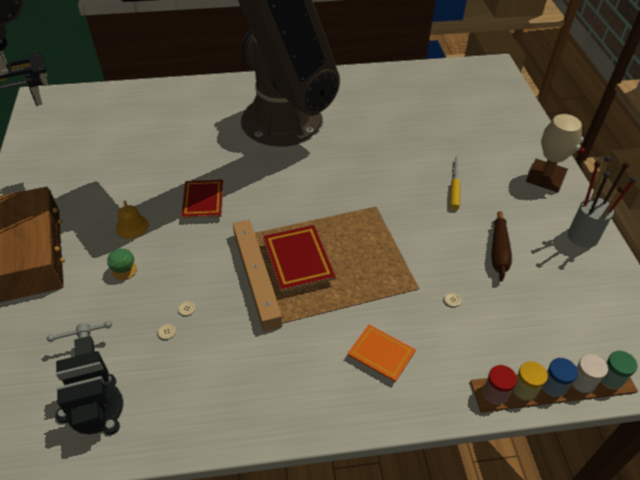

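Candidates (top view): red panel on the pad (340,256), smaller red panel on the bare counter (441,364), and an orange one (277,137). The one on the pad fits: it is red, the larger of the two reds, and lies by the rail. I'll confirm it in a crop and measure.

```bash
cat > h.py <<'E'
import cv2,numpy as np
from station import viewer,monitor
def K(f):
    F=f["color"].shape[0]/2/np.tan(np.radians(f["fovy"])/2); return np.array([[F,0,f["cx"]],[0,F,f["cy"]],[0,0,1.]])
def ray(f,uv,z):
    d=np.array(f["R"]).T@np.linalg.inv(K(f))@np.array([*uv,1.]); c=-np.array(f["R"]).T@f["t"]
    return (c+d*(z-c[2])/d[2])
def proj(f,P):
    p=K(f)@(np.array(f["R"])@np.asarray(P,float)+f["t"]); return p[:2]/p[2]
def rect(f,lo,hi,z,minA=300):
    m=cv2.inRange(cv2.cvtColor(f["color"],cv2.COLOR_BGR2HSV),lo,hi)
    m=cv2.morphologyEx(m,cv2.MORPH_CLOSE,np.ones((7,7)))
    out=[]
    for c in cv2.findContours(m,cv2.RETR_EXTERNAL,cv2.CHAIN_APPROX_NONE)[0]:
        if cv2.contourArea(c)>minA:
            w=np.array([ray(f,p[0],z)[:2] for p in c],np.float32)*1000
            out.append((c.reshape(-1,2).mean(0).round(),cv2.minAreaRect(w)))
    return out
E
python3 - <<'E'
from h import *
for n in("scene","top"):
    f=viewer.grab_frame(n); print(n)
    print("red",rect(f,(0,150,60),(9,255,255),.033))
    print("rail",rect(f,(8,80,140),(16,190,255),.044))
    if n=="top":
        c=cv2.resize(f["color"][180:340,210:490],None,fx=2.5,fy=2.5); cv2.imwrite("pics/crop.png",c)
        print([f["color"][y,x] for x,y in((375,190),(392,280),(280,250))])
E
```

```text
scene
red [(array([503., 378.]), ((931.8121337890625, 356.9644470214844), (54.25630187988281, 53.621803283691406), 60.916053771972656)), (array([298., 257.]), ((561.0966796875, -15.528617858886719), (170.1929473876953, 130.15330505371094), 9.260419845581055)), (array([204., 207.]), ((360.0444641113281, -235.79116821289062), (95.95781707763672, 84.71490478515625), 86.27851104736328))]
rail [(array([256., 270.]), ((590.0425415039062, -115.9614028930664), (295.1377258300781, 41.23499298095703), 9.471532821655273))]
top
red [(array([440., 365.]), ((327.67877197265625, -232.59469604492188), (97.37985229492188, 126.0775375366211), 85.68285369873047)), (array([339., 256.]), ((560.0823974609375, -15.824996948242188), (170.2245635986328, 130.99574279785156), 9.300033569335938)), (array([178.,  77.]), ((964.4452514648438, 351.8617858886719), (54.9238166809082, 53.22005081176758), 44.98207092285156))]
rail [(array([626., 288.]), ((482.09088134765625, -632.7638549804688), (173.0729217529297, 72.74946594238281), 7.207444667816162)), (array([316., 256.]), ((561.8863525390625, 42.26776123046875), (
[... 339 characters left out ...]
.88330078125, -438.863037109375), (42.06794738769531, 130.01919555664062), 88.54988861083984)), (array([462.,  31.]), ((1073.45361328125, -280.4390869140625), (189.48878479003906, 130.46267700195312), 89.85313415527344)), (array([297.,  29.]), ((1074.9775390625, 77.50658416748047), (370.2474670410156, 131.6770477294922), 89.853271484375)), (array([164.,  27.]), ((1075.8057861328125, 377.69500732421875), (147.71820068359375, 132.154296875), 89.71102142333984)), (array([71., 30.]), ((1075.6158447265625, 594.2474365234375), (32.236324310302734, 134.8079833984375), 81.26639556884766))]
[array([ 87, 143, 200], dtype=uint8), array([ 90, 145, 203], dtype=uint8), array([ 63, 115, 165], dtype=uint8)]
```

View pics/crop.png

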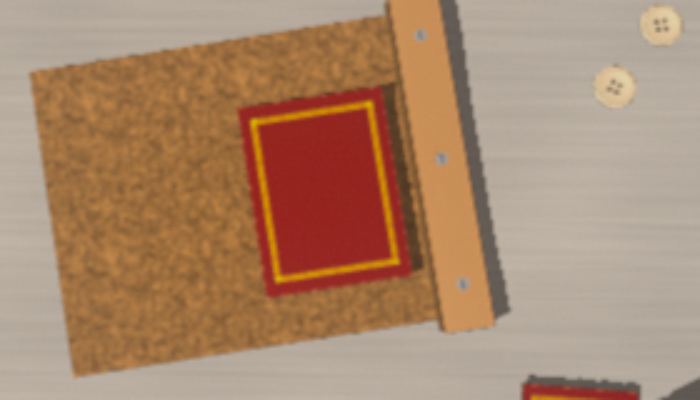

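The crop shows the red trapdoor on the pad, measured at 170 x 131 mm. Its centre is at (0.5605, -0.0157), yaw 9.3°, with a gap to the rail of about 17 mm. This matches the given sizes. Next I go above its free edge.

{"api": "servo_tool", "payload": {"targets": [{"xyz":[-3.02,3.21,0],"angular":[0,0,0],"claw":8.76},{"xyz":[-3.02,3.21,0],"angular":[0,0,0],"claw":8.76},{"xyz":[-3.02,3.21,0],"angular":[0,0,0],"claw":8.76},{"xyz":[-3.02,3.21,0],"angular":[0,0,0],"claw":8.76},{"xyz":[-3.02,3.21,0],"angular":[0,0,0],"claw":8.76},{"xyz":[-3.02,3.21,0],"angular":[0,0,0],"claw":8.76},{"xyz":[-3.02,3.21,0],"angular":[0,0,0],"claw":8.76},{"xyz":[-3.02,3.21,0],"angular":[0,0,0],"claw":8.76},{"xyz":[-3.02,3.21,0],"angular":[0,0,0],"claw":8.76},{"xyz":[-3.02,3.21,0],"angular":[0,0,0],"claw":8.76},{"xyz":[-3.02,3.21,0],"angular":[0,0,0],"claw":8.76},{"xyz":[-3.02,3.21,0],"angular":[0,0,0],"claw":8.76},{"xyz":[-3.02,3.21,0],"angular":[0,0,0],"claw":8.76},{"xyz":[-3.02,3.21,0],"angular":[0,0,0],"claw":8.76},{"xyz":[-3.02,3.21,0],"angular":[0,0,0],"claw":8.76},{"xyz":[-3.02,3.21,0],"angular":[0,0,0],"claw":8.76},{"xyz":[-3.02,3.21,0],"angular":[0,0,0],"claw":8.76},{"xyz":[-3.02,3.21,0],"angular":[0,0,0],"claw":8.76},{"xyz":[0,0,0],"angular":[0,0,5.25],"claw":8.76},{"xyz":[0,0,0],"angular":[0,0,0],"claw":8.76}]}}

```text
t: 2.2
eef_pos: [0.5506, 0.0446, 0.2479]
ee_rot: [-3.141, -0.001, -2.977]
force: [0.1, -1.1, -0.3]
width: 0.0879
gripper_force: 0.0
```

{"api": "servo_tool", "payload": {"targets": [{"xyz":[0,0,0],"angular":[8,0,0],"claw":8.76},{"xyz":[0,0,0],"angular":[8,0,0],"claw":8.76},{"xyz":[0,0,0],"angular":[8,0,0],"claw":8.76},{"xyz":[0,0,0],"angular":[8,0,0],"claw":8.76},{"xyz":[0,0,0],"angular":[8,0,0],"claw":8.76},{"xyz":[0,0,0],"angular":[0,0,0],"claw":8.76},{"xyz":[0,0,0],"angular":[0,0,0],"claw":8.76}]}}

```text
t: 2.9
eef_pos: [0.5501, 0.0433, 0.248]
ee_rot: [-2.444, -0.003, -2.976]
force: [0.2, -0.4, 0.1]
width: 0.0878
gripper_force: 0.0
```

```bash
cat >> h.py <<'E'
from scipy.spatial.transform import Rotation as Rot
TH=np.radians(9.35); U=np.array([np.cos(TH),np.sin(TH),0]); V=np.array([-np.sin(TH),np.cos(TH),0]); RAIL=np.array([.590,-.116,0])
def st():
    s=monitor.get_state(); p=s["eef_pos"]; R=Rot.from_euler("xyz",s["ee_rot"]).as_matrix(); d=p-RAIL
    print("t %.2f rail-x %.1f rail-y %.1f z %.1f mm"%(s["t"],d@U*1e3,d@V*1e3,p[2]*1e3),"tilt toward rail %.1f"%np.degrees(np.arctan2(-R[:,2]@V,-R[2,2])),
     "side %.2f"%(R[:,2]@U),"F(u,v,z)",np.round([s["force"]@U,s["force"]@V,s["force"][2]],1),"w",s["width"],s["gripper_force"],"q",np.round(s["q"],2))
    for n,y in(("lowtip in",s["width"]/2),("lowtip out",s["width"]/2+.021),("uptip in",-s["width"]/2)):
        a=p+R@[0,y,.022]-RAIL; print(n,"ry %.1f z %.1f"%(a@V*1e3,a[2]*1e3))
    return s,R
E
python3 -c "from h import *; st()"
```

```text
t 2.90 rail-x -13.5 rail-y 163.7 z 248.0 mm tilt toward rail 40.0 side -0.00 F(u,v,z) [ 0.1 -0.5  0.1] w 0.0877716800870605 0.0 q [ 0.76  0.27 -0.54  0.59 -1.27 -2.49]
lowtip in ry 183.2 z 202.9
lowtip out ry 199.3 z 189.4
uptip in ry 115.9 z 259.3
```

{"api": "servo_tool", "payload": {"targets": [{"xyz":[0,1.93,2.3],"angular":[0,0,0],"claw":8.76},{"xyz":[0,1.93,2.3],"angular":[0,0,0],"claw":8.76},{"xyz":[0,1.93,2.3],"angular":[0,0,0],"claw":8.76},{"xyz":[0,1.93,2.3],"angular":[0,0,0],"claw":8.76},{"xyz":[0,1.93,2.3],"angular":[0,0,0],"claw":8.76},{"xyz":[0,0.97,1.15],"angular":[0,0,0],"claw":8.76},{"xyz":[0,0.64,0.77],"angular":[0,0,0],"claw":8.76},{"xyz":[0,0.32,0.38],"angular":[0,0,0],"claw":8.76},{"xyz":[0,0,0],"angular":[0,0,0],"claw":8.76}]}}

```text
t: 3.8
eef_pos: [0.5508, 0.0434, 0.0688]
ee_rot: [-2.444, 0.0, -2.978]
force: [-0.2, 0.2, -0.8]
width: 0.0876
gripper_force: 0.0
```

```bash
python3 - <<'E'
from h import *
st(); a=viewer.grab_frame("scene")["color"][180:340,200:440]; b=viewer.grab_frame("top")["color"][180:340,200:440]
cv2.imwrite("pics/a1.png",cv2.resize(np.vstack([a,b]),None,fx=1.8,fy=1.8))
E
```

```text
t 3.80 rail-x -12.8 rail-y 163.7 z 68.8 mm tilt toward rail 40.0 side 0.00 F(u,v,z) [-0.1  0.3 -0.8] w 0.08757157645803436 0.0 q [ 0.73  0.48 -0.73  0.75 -0.93 -2.77]
lowtip in ry 183.1 z 23.8
lowtip out ry 199.2 z 10.3
uptip in ry 116.0 z 80.1
```

View pics/a1.png

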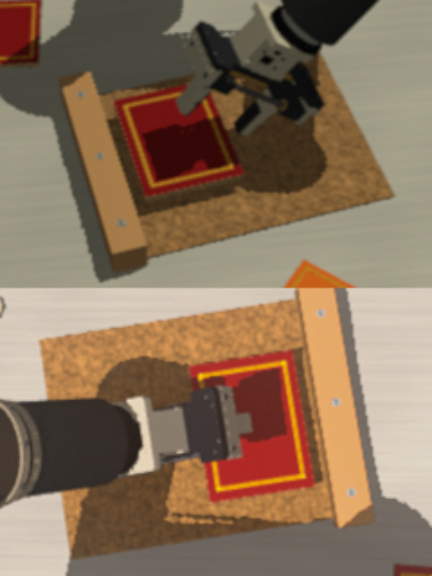

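The fork straddles the free edge: the lower finger is just beyond it and the upper finger is above the board. I go down and in under the edge.

{"api": "servo_tool", "payload": {"targets": [{"xyz":[0,0.19,0.23],"angular":[0,0,0],"claw":8.76},{"xyz":[0,0.13,0.15],"angular":[0,0,0],"claw":8.76},{"xyz":[0,0,0],"angular":[0,0,0],"claw":8.76},{"xyz":[0,-0.77,0.64],"angular":[0,0,0],"claw":8.76},{"xyz":[0,-0.38,0.32],"angular":[0,0,0],"claw":8.76},{"xyz":[0,-0.23,0.19],"angular":[0,0,0],"claw":8.76},{"xyz":[0,0,0],"angular":[0,0,0],"claw":8.76}]}}

```text
t: 4.6
eef_pos: [0.5533, 0.0251, 0.0636]
ee_rot: [-2.443, -0.0, -2.978]
force: [-0.4, 0.3, 0.4]
width: 0.0876
gripper_force: 0.0
```

```bash
python3 -c "from h import *; st()"
```

```text
t 4.60 rail-x -13.3 rail-y 145.1 z 63.6 mm tilt toward rail 40.0 side 0.00 F(u,v,z) [-0.3  0.3  0.4] w 0.08764376557915453 0.0 q [ 0.69  0.48 -0.76  0.79 -0.9  -2.78]
lowtip in ry 164.6 z 18.6
lowtip out ry 180.7 z 5.1
uptip in ry 97.4 z 74.9
```

{"api": "servo_tool", "payload": {"targets": [{"xyz":[0,-0.38,0.32],"angular":[0,0,0],"claw":8.76},{"xyz":[0,-0.38,0.32],"angular":[0,0,0],"claw":8.76},{"xyz":[0,-0.38,0.32],"angular":[0,0,0],"claw":8.76},{"xyz":[0,-0.23,0.19],"angular":[0,0,0],"claw":8.76},{"xyz":[0,0,0],"angular":[0,0,0],"claw":8.76}]}}

```text
t: 5.1
eef_pos: [0.5562, 0.0077, 0.0635]
ee_rot: [-2.444, -0.0, -2.978]
force: [-0.8, 0.8, -0.6]
width: 0.0877
gripper_force: 0.4
```

```bash
python3 -c "from h import *; st()"
```

```text
t 5.10 rail-x -13.2 rail-y 127.5 z 63.5 mm tilt toward rail 40.0 side 0.00 F(u,v,z) [-0.6  0.9 -0.6] w 0.0877361839277486 0.38631994742900133 q [ 0.65  0.48 -0.78  0.82 -0.88 -2.78]
lowtip in ry 147.0 z 18.4
lowtip out ry 163.1 z 4.9
uptip in ry 79.8 z 74.8
```

{"api": "servo_tool", "payload": {"targets": [{"xyz":[0,-0.4,-0.32],"angular":[0,0,0],"claw":8.76},{"xyz":[0,-0.4,-0.32],"angular":[0,0,0],"claw":8.76},{"xyz":[0,-0.4,-0.32],"angular":[0,0,0],"claw":8.76},{"xyz":[0,-0.4,-0.32],"angular":[0,0,0],"claw":8.76},{"xyz":[0,-0.4,-0.32],"angular":[0,0,0],"claw":8.76},{"xyz":[0,-0.4,-0.32],"angular":[0,0,0],"claw":8.76},{"xyz":[0,0,0],"angular":[0,0,0],"claw":8.76}]}}

```text
t: 5.8
eef_pos: [0.5581, 0.0035, 0.0944]
ee_rot: [-2.445, 0.002, -2.976]
force: [-1.8, 5.8, -0.3]
width: 0.0877
gripper_force: 2.3
```

```bash
python3 - <<'E'
from h import *
st(); a=viewer.grab_frame("scene")["color"][180:340,200:440]
cv2.imwrite("pics/a2.png",cv2.resize(a,None,fx=2.5,fy=2.5))
E
```

```text
t 5.80 rail-x -12.0 rail-y 123.1 z 94.4 mm tilt toward rail 39.9 side 0.00 F(u,v,z) [-0.9  6.  -0.3] w 0.08772243813521882 2.32081051915884 q [ 0.66  0.43 -0.75  0.78 -0.93 -2.72]
lowtip in ry 142.6 z 49.4
lowtip out ry 158.8 z 35.9
uptip in ry 75.3 z 105.6
```

View pics/a2.png

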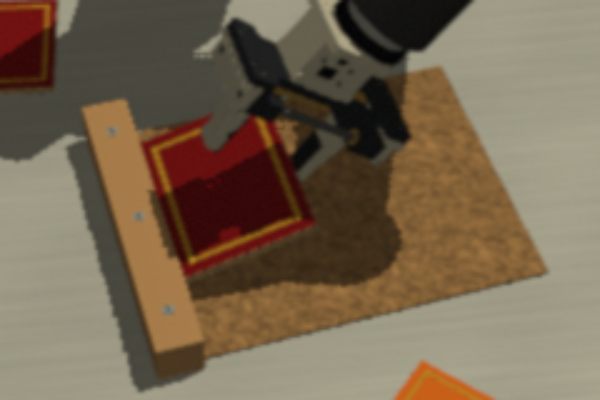

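{"api": "servo_tool", "payload": {"targets": [{"xyz":[0,-0.46,-0.26],"angular":[0,0,0],"claw":8.76},{"xyz":[0,-0.46,-0.26],"angular":[0,0,0],"claw":8.76},{"xyz":[0,-0.46,-0.26],"angular":[0,0,0],"claw":8.76},{"xyz":[0,-0.46,-0.26],"angular":[0,0,0],"claw":8.76},{"xyz":[0,-0.46,-0.26],"angular":[0,0,0],"claw":8.76},{"xyz":[0,-0.46,-0.26],"angular":[0,0,0],"claw":8.76},{"xyz":[0,0,0],"angular":[0,0,0],"claw":8.76}]}}

```text
t: 6.55
eef_pos: [0.5591, -0.0092, 0.124]
ee_rot: [-2.444, 0.0, -2.978]
force: [-0.4, -0.3, 0.3]
width: 0.0875
gripper_force: 0.3
```

```bash
python3 - <<'E'
from h import *
st(); f=viewer.grab_frame("scene")
m=cv2.inRange(cv2.cvtColor(f["color"],cv2.COLOR_BGR2HSV),(0,150,50),(9,255,255))
c=[c for c in cv2.findContours(cv2.morphologyEx(m,cv2.MORPH_CLOSE,np.ones((7,7))),0,2)[0] if cv2.contourArea(c)>800]
for k in c: print(cv2.minAreaRect(k), cv2.approxPolyDP(k,6,True).reshape(-1,2).tolist())
E
```

```text
t 6.55 rail-x -13.1 rail-y 110.4 z 124.0 mm tilt toward rail 40.0 side 0.00 F(u,v,z) [-0.5 -0.2  0.3] w 0.0874736981664186 0.28821982035879046 q [ 0.64  0.39 -0.73  0.76 -0.98 -2.66]
lowtip in ry 129.8 z 79.0
lowtip out ry 145.8 z 65.5
uptip in ry 62.7 z 135.2
((287.6034240722656, 255.25860595703125), (60.350982666015625, 51.066219329833984), 68.19859313964844) [[299, 219], [258, 240], [275, 292], [317, 264]]
((202.0, 197.5), (35.0, 40.0), 90.0) [[222, 181], [186, 182], [182, 215], [220, 214]]
```

```bash
cat >> h.py <<'E'
def rayu(f,uv,u):
    "ray cut with plane rail-x=u (m): gives rail-y, z in mm"
    d=f["R"].T@np.linalg.inv(K(f))@np.array([*uv,1.]); c=-f["R"].T@f["t"]-RAIL
    p=c+d*(u-c@U)/(d@U); return np.round([p@V*1e3,p[2]*1e3],1)
E
python3 - <<'E'
from h import *
f=viewer.grab_frame("scene")
for uv in((317,264),(275,292)): print(rayu(f,uv,.072))
for uv in((299,219),(258,240)): print(rayu(f,uv,-.098))
cv2.imwrite("pics/a3.png",cv2.resize(f["color"][180:340,200:440],None,fx=2.5,fy=2.5))
E
```

```text
[124.5  92. ]
[26.7 27.3]
[131.9  61.7]
[28. 19.]
```

View pics/a3.png

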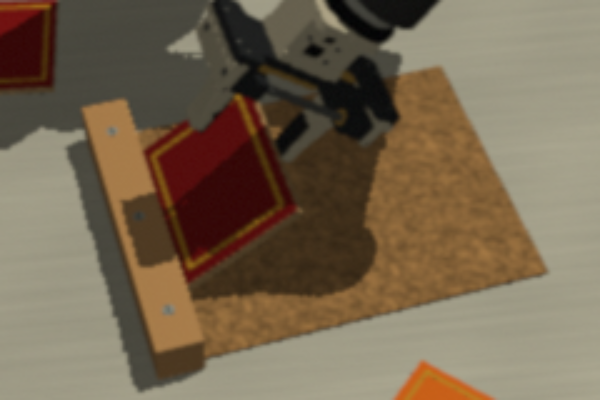

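{"api": "servo_tool", "payload": {"targets": [{"xyz":[0,-0.5,0],"angular":[0,0,0],"claw":8.76},{"xyz":[0,-0.6,0],"angular":[0,0,0],"claw":8.76},{"xyz":[0,-0.6,0],"angular":[0,0,0],"claw":8.76},{"xyz":[0,-0.6,0],"angular":[0,0,0],"claw":8.76},{"xyz":[0,-0.6,0],"angular":[0,0,0],"claw":8.76},{"xyz":[0,-0.3,0.0],"angular":[0,0,0],"claw":8.76},{"xyz":[0,0,0],"angular":[0,0,0],"claw":8.76}]}}

```text
t: 7.35
eef_pos: [0.5631, -0.0335, 0.1442]
ee_rot: [-2.443, 0.0, -2.978]
force: [-0.5, 0.3, 0.4]
width: 0.0878
gripper_force: 0.1
```

```bash
cat >> h.py <<'E'
def door():
    f=viewer.grab_frame("scene"); m=cv2.inRange(cv2.cvtColor(f["color"],cv2.COLOR_BGR2HSV),(0,150,50),(9,255,255))
    m[:,:225]=0
    for k in cv2.findContours(cv2.morphologyEx(m,cv2.MORPH_CLOSE,np.ones((7,7))),0,2)[0]:
        if cv2.contourArea(k)>200:
            q=cv2.approxPolyDP(k,5,True).reshape(-1,2); print([(p.tolist(),rayu(f,p,.072).tolist(),rayu(f,p,-.098).tolist()) for p in q])
    return f
E
python3 -c "
from h import *
st();door()"
```

```text
t 7.35 rail-x -13.2 rail-y 85.8 z 144.2 mm tilt toward rail 40.0 side 0.00 F(u,v,z) [-0.5  0.4  0.4] w 0.08780690964719667 0.09740360314026475 q [ 0.6   0.35 -0.73  0.77 -0.99 -2.61]
lowtip in ry 105.3 z 99.1
lowtip out ry 121.4 z 85.6
uptip in ry 38.0 z 155.6
[([492, 368], [742.6, -669.0], [926.1, -1044.9]), ([488, 379], [746.5, -745.3], [930.8, -1137.1]), ([494, 388], [791.9, -833.8], [985.6, -1244.0]), ([515, 385], [883.3, -860.9], [1096.1, -1276.8]), ([509, 368], [816.3, -706.1], [1015.1, -1089.7])]
[([283, 213], [53.2, 273.3], [93.1, 93.7]), ([259, 240], [1.4, 210.8], [30.4, 18.2]), ([275, 293], [26.5, 23.6], [60.8, -208.0]), ([306, 261], [99.4, 111.0], [148.9, -102.4])]
```

{"api": "servo_tool", "payload": {"targets": [{"xyz":[0,0,0.4],"angular":[0,0,0],"claw":8.76},{"xyz":[0,0,0.4],"angular":[0,0,0],"claw":8.76},{"xyz":[0,0,0.2],"angular":[0,0,0],"claw":8.0}]}}

```text
t: 7.7
eef_pos: [0.5641, -0.0395, 0.1357]
ee_rot: [-2.443, -0.001, -2.977]
force: [-0.2, 1.4, -0.3]
width: 0.0838
gripper_force: 0.3
```

```bash
python3 -c "
from h import *
st()"
```

```text
t 7.70 rail-x -13.2 rail-y 79.7 z 135.7 mm tilt toward rail 40.0 side 0.00 F(u,v,z) [-0.   1.4 -0.3] w 0.0838323736244937 0.31501181423664093 q [ 0.58  0.36 -0.75  0.79 -0.97 -2.62]
lowtip in ry 97.7 z 91.9
lowtip out ry 113.7 z 78.4
uptip in ry 33.4 z 145.8
```

{"api": "servo_tool", "payload": {"targets": [{"xyz":[0,0.1,0],"angular":[0,0,0],"claw":7.6},{"xyz":[0,0.2,0],"angular":[0,0,0],"claw":7.2},{"xyz":[0,0.2,0],"angular":[0,0,0],"claw":6.8},{"xyz":[0,0.2,0],"angular":[0,0,0],"claw":6.4},{"xyz":[0,0.2,0],"angular":[0,0,0],"claw":6.0},{"xyz":[0,0.2,0],"angular":[0,0,0],"claw":5.6},{"xyz":[0,0.2,0],"angular":[0,0,0],"claw":5.2}]}}

```text
t: 8.4
eef_pos: [0.5626, -0.0293, 0.1278]
ee_rot: [-2.443, -0.0, -2.977]
force: [0.5, 0.2, -2.0]
width: 0.0538
gripper_force: 0.4
```

```bash
python3 -c "
from h import *
st();door()"
```

```text
t 8.40 rail-x -13.0 rail-y 90.0 z 127.8 mm tilt toward rail 40.0 side 0.00 F(u,v,z) [ 0.5  0.2 -2. ] w 0.05384823367985656 0.3814810126054513 q [ 0.6   0.37 -0.75  0.79 -0.96 -2.64]
lowtip in ry 96.5 z 93.6
lowtip out ry 112.6 z 80.1
uptip in ry 55.3 z 128.2
[([492, 368], [742.6, -669.0], [926.1, -1044.9]), ([488, 379], [746.5, -745.3], [930.8, -1137.1]), ([494, 388], [791.9, -833.8], [985.6, -1244.0]), ([515, 385], [883.3, -860.9], [1096.1, -1276.8]), ([509, 368], [816.3, -706.1], [1015.1, -1089.7])]
[([290, 223], [66.6, 240.8], [109.2, 54.5]), ([279, 235], [42.9, 212.6], [80.6, 20.5]), ([269, 228], [23.5, 239.4], [57.1, 52.8]), ([259, 240], [1.4, 210.8], [30.4, 18.2]), ([275, 293], [26.5, 23.6], [60.8, -208.0]), ([304, 262], [94.9, 109.1], [143.4, -104.6])]
```

{"api": "servo_tool", "payload": {"force": 8, "targets": [{"xyz":[0,0.2,0],"angular":[0,0,0],"claw":4.8},{"xyz":[0,0.2,0],"angular":[0,0,0],"claw":4.4},{"xyz":[0,0.2,0],"angular":[0,0,0],"claw":4.0},{"xyz":[0,0.2,0],"angular":[0,0,0],"claw":3.6},{"xyz":[0,0.2,0],"angular":[0,0,0],"claw":3.2},{"xyz":[0,0.2,0],"angular":[0,0,0],"claw":2.8},{"xyz":[0,0.2,0],"angular":[0,0,0],"claw":2.4},{"xyz":[0,0.2,0],"angular":[0,0,0],"claw":2.0},{"xyz":[0,0,0],"angular":[0,0,0],"claw":1.8}]}}

```text
t: 9.35
eef_pos: [0.5606, -0.0172, 0.1174]
ee_rot: [-2.443, -0.0, -2.977]
force: [-0.3, 0.1, -0.6]
width: 0.0187
gripper_force: 0.4
```

```bash
python3 - <<'E'
from h import *
st();f=door()
cv2.imwrite("pics/a4.png",cv2.resize(f["color"][160:320,200:440],None,fx=2.5,fy=2.5))
E
```

```text
t 9.35 rail-x -13.0 rail-y 102.3 z 117.4 mm tilt toward rail 40.0 side 0.00 F(u,v,z) [-0.3  0.2 -0.6] w 0.018696033243793122 0.40396517812041566 q [ 0.62  0.39 -0.75  0.78 -0.96 -2.66]
lowtip in ry 95.3 z 94.6
lowtip out ry 111.4 z 81.1
uptip in ry 81.0 z 106.6
[([492, 368], [742.6, -669.0], [926.1, -1044.9]), ([493, 387], [785.2, -822.8], [977.5, -1230.8]), ([507, 391], [859.7, -893.3], [1067.6, -1315.9]), ([515, 385], [883.3, -860.9], [1096.1, -1276.8]), ([509, 368], [816.3, -706.1], [1015.1, -1089.7])]
[([280, 214], [47.2, 272.3], [85.8, 92.5]), ([259, 240], [1.4, 210.8], [30.4, 18.2]), ([275, 293], [26.5, 23.6], [60.8, -208.0]), ([304, 261], [94.9, 112.5], [143.4, -100.5]), ([295, 235], [76.3, 202.1], [120.9, 7.7]), ([283, 237], [51.0, 204.0], [90.4, 10.1]), ([288, 219], [62.8, 253.5], [104.7, 69.8])]
```

View pics/a4.png

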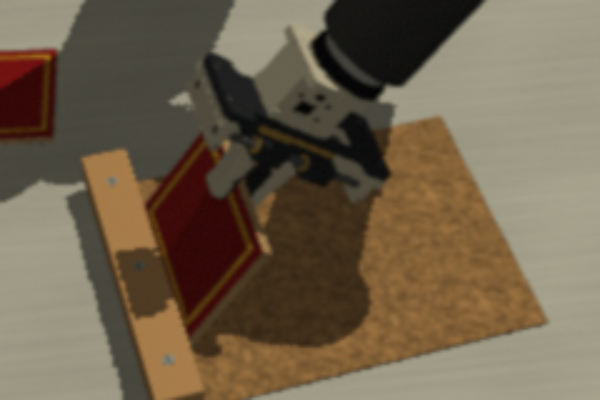

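{"api": "servo_tool", "payload": {"force": 20, "targets": [{"xyz":[0,0,0],"angular":[0,0,0],"claw":1.2},{"xyz":[0,0,0],"angular":[0,0,0],"claw":0.5},{"xyz":[0,0,0],"angular":[0,0,0],"claw":0.5},{"xyz":[0,0,0],"angular":[0,0,0],"claw":0.5}]}}

```text
t: 9.8
eef_pos: [0.5606, -0.0172, 0.1175]
ee_rot: [-2.444, 0.0, -2.977]
force: [-0.9, 1.3, -2.8]
width: 0.0106
gripper_force: 19.8
```

```bash
python3 -c "
from h import *
st()"
```

```text
t 9.80 rail-x -13.0 rail-y 102.3 z 117.5 mm tilt toward rail 40.0 side 0.00 F(u,v,z) [-0.7  1.4 -2.8] w 0.010612122586279608 19.783572927117348 q [ 0.62  0.39 -0.75  0.78 -0.96 -2.66]
lowtip in ry 92.2 z 97.2
lowtip out ry 108.3 z 83.7
uptip in ry 84.1 z 104.0
```

Pinched: 10.6 mm wide at 20 N. Next I rotate about the lower edge to upright.

{"api": "servo_tool", "payload": {"targets": [{"xyz":[0,-1.17,0.05],"angular":[-5,0,0],"claw":0.5},{"xyz":[0,-1.17,0.05],"angular":[-5,0,0],"claw":0.5},{"xyz":[0,-1.17,0.05],"angular":[-5,0,0],"claw":0.5},{"xyz":[0,-1.17,0.05],"angular":[-5,0,0],"claw":0.5},{"xyz":[0,0,0],"angular":[0,0,0],"claw":0.5}]}}

```text
t: 10.3
eef_pos: [0.5676, -0.0585, 0.1425]
ee_rot: [-2.796, 0.003, -2.981]
force: [-1.1, 2.5, -0.1]
width: 0.0108
gripper_force: 19.8
```

```bash
python3 -c "
from h import *
st();door()"
```

```text
t 10.30 rail-x -12.7 rail-y 60.4 z 142.5 mm tilt toward rail 19.8 side 0.00 F(u,v,z) [-0.7  2.7 -0.1] w 0.010790682235268786 19.834953637328 q [ 0.43  0.27 -0.6   0.45 -0.84 -2.17]
lowtip in ry 58.0 z 119.9
lowtip out ry 77.8 z 112.8
uptip in ry 47.9 z 123.6
[([492, 368], [742.6, -669.0], [926.1, -1044.9]), ([490, 384], [765.4, -790.5], [953.6, -1191.7]), ([510, 390], [871.7, -892.2], [1082.1, -1314.6]), ([516, 375], [863.7, -778.3], [1072.4, -1177.0]), ([502, 365], [779.5, -667.8], [970.7, -1043.5])]
[([276, 237], [36.5, 208.6], [72.9, 15.6]), ([269, 238], [22.0, 210.2], [55.3, 17.5]), ([279, 252], [40.9, 160.5], [78.2, -42.6]), ([277, 272], [34.1, 96.3], [69.9, -120.1]), ([268, 272], [14.4, 103.4], [46.2, -111.6]), ([274, 290], [24.7, 35.4], [58.6, -193.7]), ([284, 260], [50.8, 131.1], [90.1, -78.1])]
```

{"api": "servo_tool", "payload": {"targets": [{"xyz":[0,-1.17,0.05],"angular":[-5,0,0],"claw":0.5},{"xyz":[0,-1.17,0.05],"angular":[-5,0,0],"claw":0.5},{"xyz":[0,-1.17,0.05],"angular":[-5,0,0],"claw":0.5},{"xyz":[0,-0.2,0],"angular":[0,0,0],"claw":0.5},{"xyz":[0,0,0],"angular":[0,0,0],"claw":0.5},{"xyz":[0,0,0],"angular":[0,0,0],"claw":0.5}]}}

```text
t: 10.95
eef_pos: [0.5726, -0.0924, 0.1481]
ee_rot: [-3.052, -0.002, -2.977]
force: [-0.1, 4.1, -1.7]
width: 0.0109
gripper_force: 19.9
```

```bash
python3 -c "
from h import *
st()"
```

```text
t 10.95 rail-x -13.4 rail-y 26.1 z 148.1 mm tilt toward rail 5.1 side -0.00 F(u,v,z) [ 0.6  4.1 -1.7] w 0.010912883970352127 19.87488787388429 q [ 0.23  0.28 -0.4   0.11 -0.9  -1.71]
lowtip in ry 29.6 z 125.7
lowtip out ry 50.5 z 123.8
uptip in ry 18.7 z 126.7
```

{"api": "servo_tool", "payload": {"targets": [{"xyz":[0,0.2,-1],"angular":[0,0,0],"claw":0.5},{"xyz":[0,0.2,-2],"angular":[0,0,0],"claw":0.5},{"xyz":[0,0.5,-2.5],"angular":[0,0,0],"claw":0.5},{"xyz":[0,1,-2.5],"angular":[0,0,0],"claw":0.5},{"xyz":[0,2,-2],"angular":[0,0,0],"claw":0.5},{"xyz":[0,2.5,0],"angular":[0,0,0],"claw":0.5},{"xyz":[0,2.5,0],"angular":[0,0,0],"claw":0.5},{"xyz":[0,2.1,0],"angular":[0,0,0],"claw":0.5},{"xyz":[0,0,0],"angular":[-3,0,0],"claw":0.5},{"xyz":[0,0,0],"angular":[-5,0,0],"claw":0.5},{"xyz":[0,0,0],"angular":[-5,0,0],"claw":0.5},{"xyz":[0,0,0],"angular":[-5,0,0],"claw":0.5},{"xyz":[0,0,0],"angular":[-5,0,0],"claw":0.5},{"xyz":[0,0,0],"angular":[-5,0,0],"claw":0.5},{"xyz":[0,0,0],"angular":[-5,0,0],"claw":0.5},{"xyz":[0,0,0],"angular":[-5,0,0],"claw":0.5},{"xyz":[0,0,0],"angular":[-5,0,0],"claw":0.5},{"xyz":[0,0,0],"angular":[-2,0,0],"claw":0.5},{"xyz":[0,0,0],"angular":[0,0,0],"claw":0.5}]}}

```text
t: 12.85
eef_pos: [0.5532, 0.023, 0.2376]
ee_rot: [2.444, -0.004, -2.978]
force: [0.2, -0.5, -2.1]
width: 0.01
gripper_force: 20.0
```

```bash
python3 - <<'E'
from h import *
st();f=viewer.grab_frame("scene"); g=viewer.grab_frame("top")
a=np.vstack([f["color"][120:320,190:450],g["color"][140:340,190:450]]);cv2.imwrite("pics/a5.png",cv2.resize(a,None,fx=1.5,fy=1.5))
E
```

```text
t 12.85 rail-x -13.7 rail-y 143.1 z 237.6 mm tilt toward rail -40.0 side -0.00 F(u,v,z) [ 0.1 -0.5 -2.1] w 0.010019100997226362 20.00102698802948 q [-0.09  0.34  0.03 -0.67 -1.49 -1.19]
lowtip in ry 161.1 z 224.0
lowtip out ry 177.2 z 237.4
uptip in ry 153.4 z 217.5
```

View pics/a5.png

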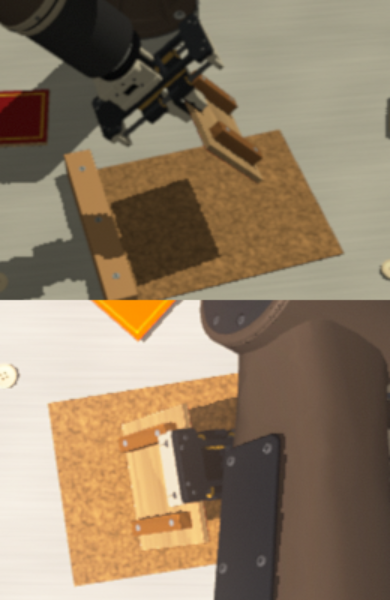

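{"api": "servo_tool", "payload": {"targets": [{"xyz":[0,-0.8,2.2],"angular":[0,0,0],"claw":0.5},{"xyz":[0,-0.8,2.2],"angular":[0,0,0],"claw":0.5},{"xyz":[0,-0.8,2.2],"angular":[0,0,0],"claw":0.5},{"xyz":[0,-0.8,2.2],"angular":[0,0,0],"claw":0.5},{"xyz":[0,-0.8,2.2],"angular":[-5,0,0],"claw":0.5},{"xyz":[0,0,0],"angular":[0,0,0],"claw":0.5},{"xyz":[0,0,0],"angular":[0,0,0],"claw":0.5}]}}

```text
t: 13.65
eef_pos: [0.5473, 0.0631, 0.1289]
ee_rot: [2.359, -0.001, -2.977]
force: [1.2, 0.0, -0.9]
width: 0.0098
gripper_force: 20.0
```

```bash
python3 - <<'E'
from h import *
st();f=viewer.grab_frame("scene")
# board far (bottom) edge corner at rail-x 72: bare wood
cv2.imwrite("pics/a6.png",cv2.resize(f["color"][140:320,190:450],None,fx=2.5,fy=2.5))
E
```

```text
t 13.65 rail-x -13.1 rail-y 183.7 z 128.9 mm tilt toward rail -44.8 side -0.00 F(u,v,z) [ 1.2 -0.2 -0.9] w 0.009848476608173685 20.007389187812805 q [-0.08  0.47 -0.07 -0.78 -1.35 -1.02]
lowtip in ry 202.7 z 116.8
lowtip out ry 217.6 z 131.6
uptip in ry 195.7 z 109.8
```

View pics/a6.png

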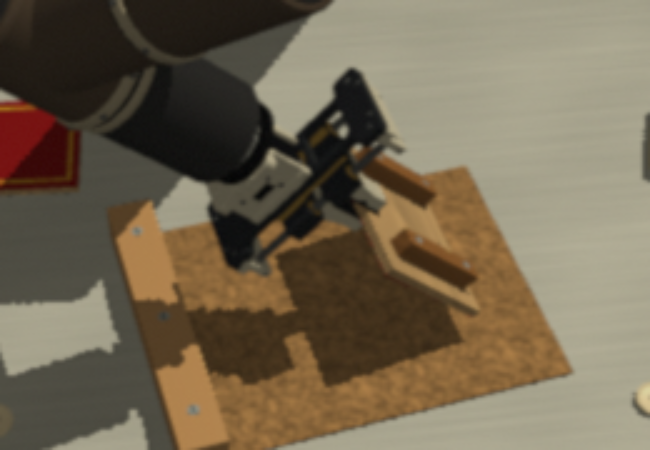

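{"api": "servo_tool", "payload": {"targets": [{"xyz":[0,-0.7,0.7],"angular":[0,0,0],"claw":0.5},{"xyz":[0,-0.5,0.5],"angular":[0,0,0],"claw":0.5},{"xyz":[0,0,0],"angular":[0,0,0],"claw":0.5}]}}

```text
t: 14.0
eef_pos: [0.5468, 0.0635, 0.1113]
ee_rot: [2.357, -0.001, -2.977]
force: [0.2, -0.4, -2.2]
width: 0.01
gripper_force: 20.0
```

```bash
python3 - <<'E'
from h import *
f=viewer.grab_frame("scene"); st()
print("before: far",rayu(f,(379.2,264.8),.072),"near",rayu(f,(345.2,247.2),.072))
E
```

```text
t 14.05 rail-x -13.3 rail-y 184.0 z 111.7 mm tilt toward rail -45.0 side -0.00 F(u,v,z) [-0.   0.3 -1.7] w 0.009549484219955632 20.00581830739975 q [-0.08  0.49 -0.08 -0.78 -1.33 -1.  ]
lowtip in ry 202.9 z 99.5
lowtip out ry 217.8 z 114.3
uptip in ry 196.2 z 92.7
before: far [275.5  36.4] near [188.2 127.2]
```

{"api": "servo_tool", "payload": {"targets": [{"xyz":[0,-0.35,0.35],"angular":[0,0,0],"claw":0.5},{"xyz":[0,-0.15,0.15],"angular":[0,0,0],"claw":0.5},{"xyz":[0,-0.15,0.15],"angular":[0,0,0],"claw":0.5},{"xyz":[0,0,0],"angular":[0,0,0],"claw":0.5}]}}

```text
t: 14.45
eef_pos: [0.5472, 0.0633, 0.1026]
ee_rot: [2.356, -0.0, -2.977]
force: [-0.6, -0.3, -0.9]
width: 0.0098
gripper_force: 20.0
```

```bash
python3 -c "
from h import *
st()"
```

```text
t 14.45 rail-x -13.1 rail-y 183.8 z 102.6 mm tilt toward rail -45.0 side -0.00 F(u,v,z) [-0.6 -0.2 -0.9] w 0.009820779546709965 20.00084638595581 q [-0.08  0.51 -0.08 -0.79 -1.32 -0.98]
lowtip in ry 202.9 z 90.6
lowtip out ry 217.7 z 105.4
uptip in ry 195.9 z 83.6
```

{"api": "servo_tool", "payload": {"targets": [{"xyz":[0,-0.15,0.15],"angular":[0,0,0],"claw":0.5},{"xyz":[0,-0.1,0.1],"angular":[0,0,0],"claw":0.5},{"xyz":[0,0,0],"angular":[0,0,0],"claw":0.5}]}}

```text
t: 14.75
eef_pos: [0.5479, 0.0622, 0.1004]
ee_rot: [2.357, 0.002, -2.977]
force: [-0.2, -7.4, 10.1]
width: 0.0096
gripper_force: 20.2
```

```bash
python3 -c "
from h import *
st()"
```

```text
t 14.75 rail-x -12.6 rail-y 182.7 z 100.4 mm tilt toward rail -44.9 side 0.00 F(u,v,z) [-1.4 -7.3 10.1] w 0.009565583901699972 20.231245458126068 q [-0.08  0.51 -0.08 -0.79 -1.32 -0.98]
lowtip in ry 201.6 z 88.2
lowtip out ry 216.5 z 103.1
uptip in ry 194.8 z 81.5
```

{"api": "servo_tool", "payload": {"targets": [{"xyz":[0,0.1,-0.1],"angular":[0,0,0],"claw":0.5},{"xyz":[0,0.1,0],"angular":[0,0,0],"claw":1.2},{"xyz":[0,0.2,0],"angular":[0,0,0],"claw":1.6},{"xyz":[0,0.2,0],"angular":[0,0,0],"claw":2.0},{"xyz":[0,0.2,0],"angular":[0,0,0],"claw":2.4},{"xyz":[0,0.2,0],"angular":[0,0,0],"claw":2.8},{"xyz":[0,0,0],"angular":[0,0,0],"claw":2.8}]}}

```text
t: 15.45
eef_pos: [0.5461, 0.07, 0.107]
ee_rot: [2.356, 0.0, -2.977]
force: [0.3, 0.4, -1.2]
width: 0.0277
gripper_force: 0.3
```

```bash
python3 - <<'E'
from h import *
st();f=viewer.grab_frame("scene")
cv2.imwrite("pics/a7.png",cv2.resize(f["color"][140:320,190:450],None,fx=2.5,fy=2.5))
E
```

```text
t 15.45 rail-x -13.1 rail-y 190.6 z 107.0 mm tilt toward rail -45.0 side -0.00 F(u,v,z) [ 0.4  0.3 -1.2] w 0.027704208984114947 0.3380449768155813 q [-0.07  0.5  -0.09 -0.79 -1.32 -0.99]
lowtip in ry 216.0 z 101.3
lowtip out ry 230.8 z 116.1
uptip in ry 196.4 z 81.7
```

View pics/a7.png

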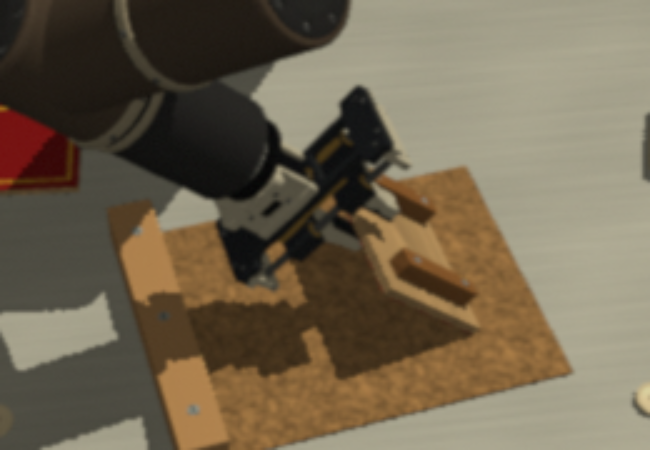

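{"api": "servo_tool", "payload": {"targets": [{"xyz":[0,0,0],"angular":[0,0,0],"claw":3.2},{"xyz":[0,0,0],"angular":[0,0,0],"claw":3.6},{"xyz":[0,0,0],"angular":[0,0,0],"claw":4.0},{"xyz":[0,0,0],"angular":[0,0,0],"claw":4.4},{"xyz":[0,0,0],"angular":[0,0,0],"claw":4.8},{"xyz":[0,0,0],"angular":[0,0,0],"claw":5.2},{"xyz":[0,0,0],"angular":[0,0,0],"claw":5.6},{"xyz":[0,0,0],"angular":[0,0,0],"claw":5.6}]}}

```text
t: 16.3
eef_pos: [0.5461, 0.0696, 0.1069]
ee_rot: [2.356, -0.0, -2.977]
force: [-0.6, -0.9, -1.8]
width: 0.0559
gripper_force: 0.4
```

```bash
cat >> h.py <<'E'
def wood():
    f=viewer.grab_frame("scene"); h=cv2.cvtColor(f["color"],cv2.COLOR_BGR2HSV); return f,h
E
python3 - <<'E'
from h import *
st();f,h=wood()
for y in(255,262,268): print([tuple(h[y,x]) for x in range(330,385,4)])
E
```

```text
t 16.30 rail-x -13.1 rail-y 190.3 z 106.9 mm tilt toward rail -45.0 side -0.00 F(u,v,z) [-0.7 -0.8 -1.8] w 0.055856244568601394 0.3513061905687209 q [-0.07  0.5  -0.09 -0.79 -1.32 -0.99]
lowtip in ry 225.6 z 111.1
lowtip out ry 240.4 z 125.9
uptip in ry 186.1 z 71.6
[(np.uint8(16), np.uint8(148), np.uint8(67)), (np.uint8(16), np.uint8(146), np.uint8(70)), (np.uint8(18), np.uint8(129), np.uint8(91)), (np.uint8(18), np.uint8(127), np.uint8(169)), (np.uint8(17), np.uint8(130), np.uint8(112)), (np.uint8(16), np.uint8(154), np.uint8(71)), (np.uint8(14), np.uint8(179), np.uint8(57)), (np.uint8(14), np.uint8(173), np.uint8(59)), (np.uint8(15), np.uint8(174), np.uint8(60)), (np.uint8(14), np.uint8(173), np.uint8(62)), (np.uint8(15), np.uint8(176), np.uint8(87)), (np.uint8(14), np.uint8(146), np.uint8(122)), (np.uint8(15), np.uint8(162), np.uint8(134)), (np.uint8(16), np.uint8(147), np.uint8(144))]
[(np.uint8(16), np.uint8(148), np.uint8(67)), (np.uint8(16), np.uint8(150), np.uint8(56)), (np.uint8(15), np.uint8(149), np.uint8(65)), (np.uint8(16), np.uint8(135), np.uint8(68)), (np.uint8(17), n
[... 375 characters left out ...]
7), np.uint8(148)), (np.uint8(16), np.uint8(149), np.uint8(130))]
[(np.uint8(16), np.uint8(151), np.uint8(66)), (np.uint8(17), np.uint8(156), np.uint8(67)), (np.uint8(17), np.uint8(152), np.uint8(67)), (np.uint8(16), np.uint8(146), np.uint8(68)), (np.uint8(17), np.uint8(152), np.uint8(57)), (np.uint8(16), np.uint8(149), np.uint8(60)), (np.uint8(16), np.uint8(146), np.uint8(63)), (np.uint8(15), np.uint8(148), np.uint8(67)), (np.uint8(15), np.uint8(142), np.uint8(72)), (np.uint8(17), np.uint8(128), np.uint8(80)), (np.uint8(17), np.uint8(128), np.uint8(100)), (np.uint8(18), np.uint8(129), np.uint8(166)), (np.uint8(17), np.uint8(126), np.uint8(184)), (np.uint8(16), np.uint8(150), np.uint8(141))]
```

```bash
cat >> h.py <<'E'
def board():
    f,h=wood(); h=cv2.medianBlur(h,3); m=cv2.inRange(h,(14,100,75),(20,138,255)); m[:, :270]=0; m[:,430:]=0; m[:160]=0; m[320:]=0
    m=cv2.morphologyEx(m,cv2.MORPH_OPEN,np.ones((3,3)))
    k=max(cv2.findContours(m,0,2)[0],key=cv2.contourArea); q=cv2.approxPolyDP(k,3,True).reshape(-1,2)
    print("area",cv2.contourArea(k)); [print(p.tolist(),rayu(f,p,.072).tolist(),rayu(f,p,-.098).tolist(),(ray(f,p,.013)*1e3).round()[:2]) for p in q]
    return f
E
python3 -c "
from h import *
board()"
```

```text
area 1060.0
[325, 225] [140.4, 212.4] [198.4, 20.2] [454.  65.]
[339, 260] [175.5, 88.2] [240.9, -129.9] [571.  82.]
[380, 271] [279.8, 12.0] [366.8, -221.9] [616. 172.]
[378, 262] [271.5, 48.0] [356.8, -178.5] [589. 172.]
[342, 252] [181.4, 113.5] [248.0, -99.4] [547.  93.]
[346, 242] [189.2, 144.0] [257.4, -62.5] [517. 108.]
[369, 248] [244.9, 105.9] [324.7, -108.6] [543. 160.]
[361, 230] [221.6, 172.1] [296.5, -28.6] [482. 151.]
[333, 221] [157.4, 219.2] [219.0, 28.4] [443.  87.]
```

{"api": "servo_tool", "payload": {"targets": [{"xyz":[0,0,0],"angular":[0,0,0],"claw":6.0},{"xyz":[0,0,0],"angular":[0,0,0],"claw":6.4},{"xyz":[0,0,0],"angular":[0,0,0],"claw":6.8},{"xyz":[0,0,0],"angular":[0,0,0],"claw":7.2},{"xyz":[0,0,0],"angular":[0,0,0],"claw":7.6},{"xyz":[0,0,0],"angular":[0,0,0],"claw":8.0},{"xyz":[0,0,0],"angular":[0,0,0],"claw":8.4},{"xyz":[0,0,0],"angular":[0,0,0],"claw":8.76},{"xyz":[0,0,0],"angular":[0,0,0],"claw":8.76}]}}

```text
t: 17.3
eef_pos: [0.5462, 0.0696, 0.1069]
ee_rot: [2.356, -0.0, -2.977]
force: [0.2, -0.4, -0.1]
width: 0.0874
gripper_force: 0.4
```

```bash
python3 -c "
from h import *
st();board()"
```

```text
t 17.30 rail-x -13.1 rail-y 190.3 z 106.9 mm tilt toward rail -45.0 side -0.00 F(u,v,z) [ 0.1 -0.4 -0.1] w 0.08736461960895257 0.36939019861165434 q [-0.07  0.5  -0.09 -0.79 -1.32 -0.99]
lowtip in ry 236.7 z 122.2
lowtip out ry 251.6 z 137.1
uptip in ry 175.0 z 60.4
area 1229.5
[322, 227] [134.0, 208.4] [190.7, 15.3] [460.  57.]
[335, 264] [166.6, 77.3] [230.0, -143.0] [582.  70.]
[380, 271] [279.8, 12.0] [366.8, -221.9] [616. 172.]
[377, 262] [269.0, 48.9] [353.8, -177.4] [589. 170.]
[342, 259] [182.5, 89.2] [249.3, -128.7] [569.  89.]
[337, 253] [169.9, 114.0] [234.1, -98.8] [549.  80.]
[342, 245] [180.4, 137.0] [246.8, -70.9] [525.  96.]
[370, 250] [247.9, 98.1] [328.3, -118.0] [550. 161.]
[361, 228] [221.1, 178.5] [296.0, -20.8] [476. 152.]
[351, 230] [198.7, 179.2] [268.8, -20.0] [479. 126.]
[328, 224] [146.8, 213.5] [206.1, 21.5] [452.  73.]
```

{"api": "servo_tool", "payload": {"targets": [{"xyz":[0,-0.43,0.27],"angular":[0,0,0],"claw":8.76},{"xyz":[0,-0.43,0.27],"angular":[0,0,0],"claw":8.76},{"xyz":[0,-0.43,0.27],"angular":[0,0,0],"claw":8.76},{"xyz":[0,-0.43,0.27],"angular":[0,0,0],"claw":8.76},{"xyz":[0,0,0],"angular":[0,0,0],"claw":8.76}]}}

```text
t: 17.85
eef_pos: [0.5465, 0.065, 0.086]
ee_rot: [2.356, -0.002, -2.978]
force: [-0.7, -0.6, -0.5]
width: 0.0876
gripper_force: 0.5
```

```bash
python3 -c "
from h import *
st();board()"
```

```text
t 17.85 rail-x -13.5 rail-y 185.7 z 86.0 mm tilt toward rail -45.0 side -0.00 F(u,v,z) [-0.8 -0.5 -0.5] w 0.0875686301404976 0.47488283598795533 q [-0.08  0.53 -0.09 -0.79 -1.3  -0.96]
lowtip in ry 232.2 z 101.4
lowtip out ry 247.1 z 116.3
uptip in ry 170.3 z 39.5
area 1417.0
[362, 228] [223.4, 177.7] [298.7, -21.7] [476. 155.]
[324, 230] [138.5, 197.9] [196.1, 2.6] [471.  60.]
[319, 235] [127.8, 185.8] [183.2, -12.0] [486.  45.]
[335, 272] [167.5, 48.5] [231.2, -177.9] [606.  67.]
[381, 271] [282.4, 11.1] [370.0, -223.1] [617. 174.]
[378, 261] [271.2, 51.7] [356.4, -174.0] [586. 173.]
[338, 264] [173.7, 74.8] [238.6, -146.0] [583.  77.]
[334, 258] [163.5, 99.2] [226.3, -116.7] [563.  71.]
[339, 250] [174.2, 122.6] [239.2, -88.4] [540.  87.]
[372, 251] [253.1, 92.9] [334.6, -124.2] [553. 165.]
```

{"api": "servo_tool", "payload": {"targets": [{"xyz":[0,-0.4,0.3],"angular":[0,0,0],"claw":8.76},{"xyz":[0,-0.4,0.3],"angular":[0,0,0],"claw":8.76},{"xyz":[0,-0.4,0.3],"angular":[0,0,0],"claw":8.76},{"xyz":[0,-0.3,0.25],"angular":[0,0,0],"claw":8.76},{"xyz":[0,0,0],"angular":[0,0,0],"claw":8.76}]}}

```text
t: 18.4
eef_pos: [0.547, 0.0627, 0.0676]
ee_rot: [2.356, -0.001, -2.978]
force: [0.2, -0.3, -0.2]
width: 0.0874
gripper_force: 0.5
```

```bash
python3 -c "
from h import *
st();board()"
```

```text
t 18.40 rail-x -13.4 rail-y 183.3 z 67.6 mm tilt toward rail -45.0 side -0.00 F(u,v,z) [ 0.2 -0.3 -0.2] w 0.08744156521937255 0.49221221823245287 q [-0.09  0.56 -0.1  -0.8  -1.28 -0.94]
lowtip in ry 229.8 z 82.9
lowtip out ry 244.6 z 97.8
uptip in ry 168.0 z 21.1
area 1574.5
[362, 227] [223.2, 180.9] [298.5, -17.9] [473. 155.]
[356, 232] [210.5, 169.2] [283.1, -32.0] [487. 138.]
[326, 234] [143.2, 184.1] [201.7, -14.0] [485.  63.]
[318, 240] [125.8, 170.8] [180.8, -30.1] [502.  41.]
[333, 276] [163.2, 35.5] [226.0, -193.6] [617.  60.]
[382, 271] [285.0, 10.2] [373.1, -224.2] [617. 176.]
[378, 260] [270.8, 55.4] [356.0, -169.5] [583. 174.]
[372, 265] [257.3, 42.1] [339.7, -185.6] [596. 156.]
[334, 267] [164.5, 67.5] [227.6, -155.0] [591.  67.]
[336, 255] [167.8, 107.9] [231.5, -106.1] [555.  77.]
[373, 252] [255.8, 88.6] [337.9, -129.5] [557. 167.]
```

{"api": "servo_tool", "payload": {"targets": [{"xyz":[0,0.17,0.39],"angular":[5,0,0],"claw":8.76},{"xyz":[0,0.17,0.39],"angular":[5,0,0],"claw":8.76},{"xyz":[0,0.17,0.39],"angular":[5,0,0],"claw":8.76},{"xyz":[0,0.17,0.39],"angular":[5,0,0],"claw":8.76},{"xyz":[0,0,0],"angular":[0,0,0],"claw":8.76}]}}

```text
t: 18.95
eef_pos: [0.5446, 0.0797, 0.0615]
ee_rot: [2.707, 0.002, -2.973]
force: [0.9, 0.5, -0.5]
width: 0.0874
gripper_force: 0.0
```

```bash
python3 -c "
from h import *
st();board()"
```

```text
t 18.95 rail-x -13.0 rail-y 200.4 z 61.5 mm tilt toward rail -24.9 side 0.00 F(u,v,z) [ 1.   0.3 -0.5] w 0.08737581485127101 0.0 q [ 0.17  0.42 -0.25 -0.54 -0.97 -1.25]
lowtip in ry 249.3 z 60.0
lowtip out ry 268.4 z 68.8
uptip in ry 170.1 z 23.2
area 1703.5
[367, 222] [233.5, 193.2] [311.0, -3.0] [457. 171.]
[360, 236] [220.6, 153.3] [295.3, -51.2] [502. 145.]
[349, 234] [194.8, 167.8] [264.1, -33.7] [492. 119.]
[321, 242] [132.6, 162.3] [188.9, -40.4] [509.  47.]
[337, 281] [173.6, 13.1] [238.5, -220.6] [633.  67.]
[388, 269] [299.9, 12.4] [391.1, -221.5] [613. 191.]
[383, 256] [282.1, 65.8] [369.6, -157.0] [572. 188.]
[377, 265] [270.0, 37.7] [355.0, -191.0] [598. 168.]
[344, 273] [189.6, 37.0] [257.8, -191.8] [612.  87.]
[337, 268] [171.8, 61.3] [236.4, -162.4] [595.  73.]
[340, 260] [177.9, 87.4] [243.7, -130.9] [571.  84.]
[380, 252] [273.2, 82.8] [358.8, -136.5] [559. 183.]
```

{"api": "servo_tool", "payload": {"targets": [{"xyz":[0,1.1,-2.4],"angular":[0,0,0],"claw":8.76},{"xyz":[0,1.1,-2.4],"angular":[0,0,0],"claw":8.76},{"xyz":[0,1.1,-2.4],"angular":[0,0,0],"claw":8.76},{"xyz":[0,0,0],"angular":[6.25,0,0],"claw":8.76},{"xyz":[0,0,0],"angular":[6.25,0,0],"claw":8.76},{"xyz":[0,0,0],"angular":[6.25,0,0],"claw":8.76},{"xyz":[0,0,0],"angular":[6.25,0,0],"claw":8.76},{"xyz":[0,0,0],"angular":[0,0,-8.2],"claw":8.76},{"xyz":[0,0,0],"angular":[0,0,-8.2],"claw":8.76},{"xyz":[0,0,0],"angular":[0,0,-8.2],"claw":8.76},{"xyz":[0,0,0],"angular":[0,0,-8.2],"claw":8.76},{"xyz":[0,0,0],"angular":[0,0,-8.2],"claw":8.76},{"xyz":[0,0,0],"angular":[0,0,-8.2],"claw":8.76},{"xyz":[0,0,0],"angular":[0,0,-8.2],"claw":8.76},{"xyz":[0,0,0],"angular":[0,0,-8.2],"claw":8.76},{"xyz":[0,0,0],"angular":[0,0,-8.2],"claw":8.76},{"xyz":[0,0,0],"angular":[0,0,-8.2],"claw":8.76},{"xyz":[0,0,0],"angular":[0,0,-8],"claw":8.76},{"xyz":[0,0,0],"angular":[0,0,0],"claw":8.76}]}}

```text
t: 20.9
eef_pos: [0.5447, 0.0757, 0.139]
ee_rot: [3.14, 0.001, -1.406]
force: [-1.4, -0.5, 0.9]
width: 0.0878
gripper_force: 0.0
```

```bash
python3 -c "
from h import *
st();board()"
```

```text
t 20.90 rail-x -13.5 rail-y 196.6 z 139.0 mm tilt toward rail -0.0 side -0.00 F(u,v,z) [-1.5 -0.3  0.9] w 0.08775710750825817 0.0 q [ 0.49  0.25 -0.41 -0.   -0.91 -0.33]
lowtip in ry 196.5 z 117.0
lowtip out ry 196.5 z 117.1
uptip in ry 196.6 z 116.9
area 1728.0
[368, 227] [237.1, 176.7] [315.2, -23.0] [475. 170.]
[345, 241] [186.7, 148.0] [254.4, -57.6] [513. 106.]
[326, 240] [143.6, 165.1] [202.2, -37.0] [504.  60.]
[323, 229] [136.3, 201.6] [193.4, 7.1] [467.  58.]
[316, 231] [121.2, 200.2] [175.2, 5.4] [472.  40.]
[338, 282] [176.2, 8.4] [241.7, -226.3] [636.  69.]
[388, 270] [300.3, 8.5] [391.6, -226.2] [616. 191.]
[381, 256] [277.0, 67.5] [363.5, -154.9] [572. 183.]
[377, 265] [270.0, 37.7] [355.0, -191.0] [598. 168.]
[338, 273] [174.9, 42.2] [240.1, -185.5] [610.  73.]
[339, 260] [175.5, 88.2] [240.9, -129.9] [571.  82.]
[381, 254] [276.3, 74.7] [362.7, -146.2] [565. 184.]
```

{"api": "servo_tool", "payload": {"targets": [{"xyz":[-3.3,-0.1,0],"angular":[0,0,0],"claw":8.76},{"xyz":[-3.3,-0.1,0],"angular":[0,0,0],"claw":8.76},{"xyz":[-3.3,-0.1,0],"angular":[0,0,0],"claw":8.76},{"xyz":[-3.3,-0.2,0],"angular":[0,0,0],"claw":8.76},{"xyz":[0,0,0],"angular":[0,0,0],"claw":8.76},{"xyz":[0,0,3],"angular":[0,0,0],"claw":8.76},{"xyz":[0,0,3],"angular":[0,0,0],"claw":8.76},{"xyz":[0,0,3],"angular":[0,0,0],"claw":8.76},{"xyz":[0,0,1.4],"angular":[0,0,0],"claw":8.76},{"xyz":[0,0,0.6],"angular":[0,0,0],"claw":8.76},{"xyz":[0,0,0],"angular":[0,0,0],"claw":8.76}]}}

```text
t: 22.05
eef_pos: [0.5281, 0.207, 0.0286]
ee_rot: [3.14, -0.001, -1.409]
force: [0.4, 0.6, 0.5]
width: 0.0879
gripper_force: 0.0
```

```bash
python3 -c "
from h import *
st()
g=viewer.grab_frame('top'); h=cv2.medianBlur(cv2.cvtColor(g['color'],cv2.COLOR_BGR2HSV),3)
m=cv2.morphologyEx(cv2.inRange(h,(14,90,75),(21,138,255)),cv2.MORPH_OPEN,np.ones((3,3))); m[:,:200]=0;m[:,370:]=0;m[:140]=0;m[350:]=0
k=max(cv2.findContours(m,0,2)[0],key=cv2.contourArea);w=np.array([ray(g,p[0],.013)[:2]-RAIL[:2] for p in k]); w=np.c_[w@U[:2],w@V[:2]].astype(np.float32)*1e3
print(cv2.contourArea(k),cv2.minAreaRect(w),w.min(0),w.max(0))"
```

```text
t 22.05 rail-x -8.6 rail-y 328.8 z 28.6 mm tilt toward rail 0.0 side -0.00 F(u,v,z) [0.5 0.6 0.5] w 0.08787908053751373 0.0 q [ 0.72  0.42 -0.48 -0.   -0.67 -0.56]
lowtip in ry 328.8 z 6.7
lowtip out ry 328.9 z 6.7
uptip in ry 328.7 z 6.5
6465.5 ((-16.243392944335938, 186.377685546875), (241.3589324951172, 247.95654296875), 89.9031753540039) [-140.31508   65.55501] [107.60484 306.96512]
```

{"api": "servo_tool", "payload": {"targets": [{"xyz":[1,0,0],"angular":[0,0,0],"claw":8.76},{"xyz":[0.5,0,0],"angular":[0,0,0],"claw":8.76},{"xyz":[0.5,0,0],"angular":[0,0,0],"claw":8.76},{"xyz":[1,0,0],"angular":[0,0,0],"claw":8.76},{"xyz":[1,0,0],"angular":[0,0,0],"claw":8.76},{"xyz":[1,0,0],"angular":[0,0,0],"claw":8.76},{"xyz":[1,0,0],"angular":[0,0,0],"claw":8.76},{"xyz":[1,0,0],"angular":[0,0,0],"claw":8.76},{"xyz":[1,0,0],"angular":[0,0,0],"claw":8.76},{"xyz":[1,0,0],"angular":[0,0,0],"claw":8.76},{"xyz":[1,0,0],"angular":[0,0,0],"claw":8.76},{"xyz":[1,0,0],"angular":[0,0,0],"claw":8.76},{"xyz":[1,0,0],"angular":[0,0,0],"claw":8.76},{"xyz":[1,0,0],"angular":[0,0,0],"claw":8.76},{"xyz":[1,0,0],"angular":[0,0,0],"claw":8.76},{"xyz":[0,0,0],"angular":[0,0,0],"claw":8.76}]}}

```text
t: 23.7
eef_pos: [0.5511, 0.0682, 0.0294]
ee_rot: [3.141, -0.0, -1.408]
force: [0.5, 0.6, 0.2]
width: 0.0877
gripper_force: 0.0
```

```bash
python3 -c "
from h import *
st();board()"
```

```text
t 23.70 rail-x -8.5 rail-y 188.1 z 29.4 mm tilt toward rail 0.0 side -0.00 F(u,v,z) [0.6 0.5 0.2] w 0.08765350366945712 0.0416476433747448 q [ 0.48  0.41 -0.51  0.   -0.66 -0.31]
lowtip in ry 188.1 z 7.4
lowtip out ry 188.1 z 7.4
uptip in ry 188.1 z 7.4
area 957.0
[270, 240] [23.8, 203.6] [57.5, 9.5] [487. -75.]
[272, 261] [24.8, 136.7] [58.7, -71.3] [554. -76.]
[287, 293] [54.1, 12.9] [94.2, -220.8] [652. -51.]
[321, 286] [135.0, 8.7] [191.9, -226.0] [642.  28.]
[319, 280] [129.9, 33.0] [185.7, -196.6] [625.  26.]
[289, 287] [59.3, 33.4] [100.5, -196.1] [636. -45.]
[285, 275] [51.4, 79.6] [90.9, -140.3] [600. -50.]
[308, 265] [103.9, 95.7] [154.3, -120.8] [577.   7.]
[294, 248] [73.4, 162.5] [117.5, -40.2] [520. -20.]
[289, 253] [62.3, 150.1] [104.0, -55.1] [534. -34.]
[277, 251] [36.8, 165.0] [73.3, -37.1] [524. -62.]
```

{"api": "servo_tool", "payload": {"targets": [{"xyz":[1,0,0],"angular":[0,0,0],"claw":8.76},{"xyz":[0.7,0,0],"angular":[0,0,0],"claw":8.76},{"xyz":[0.3,0,0],"angular":[0,0,0],"claw":8.76},{"xyz":[0.3,0,0],"angular":[0,0,0],"claw":8.76},{"xyz":[0.2,0,0],"angular":[0,0,0],"claw":8.76},{"xyz":[0,0,0],"angular":[0,0,0],"claw":8.76}]}}

```text
t: 24.35
eef_pos: [0.5552, 0.0448, 0.0292]
ee_rot: [3.141, -0.0, -1.407]
force: [0.2, 0.2, 0.2]
width: 0.0877
gripper_force: 0.0
```

```bash
python3 -c "
from h import *
st()"
```

```text
t 24.35 rail-x -8.2 rail-y 164.3 z 29.2 mm tilt toward rail 0.0 side -0.00 F(u,v,z) [0.3 0.2 0.2] w 0.08765359226539621 0.0 q [ 0.43  0.41 -0.5   0.   -0.66 -0.27]
lowtip in ry 164.2 z 7.2
lowtip out ry 164.2 z 7.3
uptip in ry 164.3 z 7.2
```

{"api": "servo_tool", "payload": {"targets": [{"xyz":[0.15,0,0],"angular":[0,0,0],"claw":8.76},{"xyz":[0.15,0,0],"angular":[0,0,0],"claw":8.76},{"xyz":[0,0,0],"angular":[0,0,0],"claw":8.76}]}}

```text
t: 24.65
eef_pos: [0.5558, 0.0425, 0.0293]
ee_rot: [-3.141, 0.001, -1.407]
force: [-0.5, 3.1, -0.0]
width: 0.0872
gripper_force: 1.8
```

```bash
python3 -c "
from h import *
st()"
```

```text
t 24.65 rail-x -8.0 rail-y 162.0 z 29.3 mm tilt toward rail -0.0 side 0.00 F(u,v,z) [ 0.   3.1 -0. ] w 0.0872470730292103 1.8074459675699472 q [ 0.43  0.41 -0.5  -0.   -0.66 -0.26]
lowtip in ry 161.9 z 7.3
lowtip out ry 161.9 z 7.3
uptip in ry 162.0 z 7.3
```

Contact is starting right at the expected place (162). I push a little more to seat it.

{"api": "servo_tool", "payload": {"targets": [{"xyz":[0.12,0,0],"angular":[0,0,0],"claw":8.76},{"xyz":[0.1,0,0],"angular":[0,0,0],"claw":8.76},{"xyz":[0,0,0],"angular":[0,0,0],"claw":8.76},{"xyz":[0,0,0],"angular":[0,0,0],"claw":8.76}]}}

```text
t: 25.05
eef_pos: [0.5559, 0.0421, 0.0293]
ee_rot: [-3.141, 0.002, -1.407]
force: [-4.8, 14.5, 1.3]
width: 0.0874
gripper_force: 7.9
```

```bash
python3 -c "
from h import *
st()"
```

```text
t 25.05 rail-x -8.0 rail-y 161.5 z 29.3 mm tilt toward rail -0.1 side 0.00 F(u,v,z) [-2.4 15.1  1.3] w 0.08741377506962075 7.904692143201828 q [ 0.43  0.41 -0.5  -0.   -0.66 -0.26]
lowtip in ry 161.5 z 7.3
lowtip out ry 161.5 z 7.3
uptip in ry 161.6 z 7.3
```

{"api": "servo_tool", "payload": {"targets": [{"xyz":[-0.5,0,0],"angular":[0,0,0],"claw":8.76},{"xyz":[-1.5,0,0],"angular":[0,0,0],"claw":8.76},{"xyz":[-2,0,0],"angular":[0,0,0],"claw":8.76},{"xyz":[-1,0,-3],"angular":[0,0,0],"claw":8.76},{"xyz":[-2,0,-4],"angular":[0,0,0],"claw":8.76},{"xyz":[-3,0,-4],"angular":[0,0,0],"claw":8.76},{"xyz":[-3,0,-4],"angular":[0,0,0],"claw":8.76},{"xyz":[-3,0,-3],"angular":[0,0,0],"claw":8.76},{"xyz":[0,0,0],"angular":[0,0,0],"claw":8.76}]}}

```text
t: 25.95
eef_pos: [0.5317, 0.2022, 0.2146]
ee_rot: [-3.133, 0.003, -1.403]
force: [0.3, 0.8, -0.4]
width: 0.0878
gripper_force: 0.0
```

```bash
python3 -c "
from h import *
st();board()"
```

```text
t 25.95 rail-x -5.8 rail-y 323.4 z 214.6 mm tilt toward rail -0.2 side 0.01 F(u,v,z) [ 0.4  0.7 -0.4] w 0.08780830342628763 0.0 q [ 0.71  0.21 -0.28  0.   -1.07 -0.54]
lowtip in ry 323.3 z 192.2
lowtip out ry 323.2 z 192.0
uptip in ry 323.7 z 193.0
area 913.5
[308, 239] [104.0, 181.0] [154.4, -17.8] [496.  17.]
[305, 247] [97.4, 157.8] [146.4, -45.8] [520.   7.]
[300, 246] [86.5, 164.6] [133.3, -37.6] [516.  -5.]
[300, 252] [86.3, 145.3] [133.0, -60.9] [535.  -7.]
[285, 249] [54.0, 165.7] [94.0, -36.3] [521. -42.]
[270, 253] [21.8, 163.7] [55.1, -38.7] [529. -79.]
[271, 284] [19.0, 59.5] [51.7, -164.6] [622. -85.]
[303, 259] [92.7, 120.0] [140.8, -91.5] [557.  -3.]
[312, 267] [113.1, 85.6] [165.4, -133.0] [584.  15.]
[307, 248] [101.7, 153.1] [151.7, -51.5] [524.  11.]
[319, 267] [129.2, 79.9] [184.9, -139.9] [586.  32.]
```

```bash
python3 -c "
from h import *
for n in('top','scene'):
    g=viewer.grab_frame(n); h=cv2.cvtColor(g['color'],cv2.COLOR_BGR2HSV)
    for us in((-.085,-.070),(-.035,-.01),(.01,.03),(.06,.072)):
        r=[]
        for v in np.arange(.13,.176,.003):
            px=[proj(g,RAIL+u*U+v*V+[0,0,.013]).round().astype(int) for u in np.linspace(*us,8)]
            r.append(int(np.mean([h[y,x,1] for x,y in px])))
        print(n,us,r)
"
```

```text
top (-0.085, -0.07) [146, 142, 132, 125, 128, 126, 125, 133, 143, 143, 142, 142, 144, 144, 142, 142]
top (-0.035, -0.01) [130, 130, 129, 131, 130, 130, 130, 136, 147, 147, 147, 149, 148, 147, 148, 148]
top (0.01, 0.03) [128, 128, 127, 127, 129, 129, 128, 133, 145, 144, 145, 145, 146, 145, 144, 146]
top (0.06, 0.072) [124, 126, 125, 123, 125, 125, 125, 129, 139, 140, 138, 140, 139, 141, 137, 140]
scene (-0.085, -0.07) [152, 177, 175, 164, 134, 127, 131, 139, 148, 150, 151, 148, 150, 150, 153, 149]
scene (-0.035, -0.01) [129, 130, 130, 129, 129, 128, 130, 138, 148, 152, 149, 150, 153, 152, 150, 150]
scene (0.01, 0.03) [127, 155, 156, 147, 135, 128, 131, 137, 152, 151, 152, 151, 151, 151, 150, 150]
scene (0.06, 0.072) [130, 130, 129, 128, 129, 130, 130, 137, 151, 151, 151, 152, 150, 150, 149, 153]
```

The far edge lies at 151–152 mm from the rail's axis along its whole length. The expected value is 152 mm with the board touching the rail, so it is square and snug, and flat with battens up.

```bash
python3 -c "
from station import order
print(order.job_done())"
```

```text
the job is handed in; nothing more can be done
None
```

I turned the trapdoor over and handed the job in at about 26 s. It lies flat on the pad, battens up, with one long edge seated squarely against the rail; I saw no verdict, and it slid the last few millimetres off the finger as I laid it down.

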